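# Free a beaker jammed over a liner on a slanted draining stand

## Robot

A 6-joint arm with a two-finger parallel gripper is mounted at the origin on the work surface. World frame = base frame: x ahead of the robot, y to its left, z up, the work surface at z = 0. Lengths are in m, angles in rad, forces in N, time in s.
With the tool pointing down it reaches from about 0.35 to 0.725 m from the base axis. Payload 6 kg.
Tool frame: the origin (TCP) lies midway between the tips of the shut fingers; the grasp point (between the pads) lies 19 mm behind it (bot.grip_point_offset is the distance from the TCP to the grasp point, in m); z points along the fingers, y is the line along which they close (so a half turn about z gives the same grasp; the last joint's range is limited). The gripper opens to 85 mm and grips with 20 to 120 N. Pads are 22 mm wide; open, the fingers measure 114 mm over their backs; the gripper's body (76 mm by 85 mm) begins 54 mm behind the grasp point. The pads swing forward as they close: fully open they stand 13 mm farther back than shut.
Start: joints at [-0.862, 0.04, 0.085, 0, -1.615, -0.334], TCP at [0.22, -0.558, 0.231] pointing down, gripper open.
Joint ranges: [-2.56, 2.56], [-1.29, 2.01], [-1.08, 1.49], [-3.29, 1.98], [-2.81, -0.18], [-2.99, 2.99]. Speed limits (rad/s): [2.57, 2.57, 3.01, 3.14, 3.14, 3.14].

## Interface

Orientations are given as a 3x3 rotation matrix whose columns are the frame's x, y, z axes.
In Python, from cell import bot, viewer gives the robot as it stands. The module is installed in compiled form; this text tells all that it offers.
- The arm moves only by the tool servo_tool, never from a script. Its argument "increments" is a list of rows, each a list of 7 numbers: the shift along the tool's x, y, z in mm, then the turn, a rotation vector about the tool's x, y, z in degrees, then the finger opening in mm, from 0 to 85.4. In form: [[dx, dy, dz, wx, wy, wz, fingers], ...]. A call has 1 to 20 rows; each row is the pose to reach, as a shift and turn from the pose commanded when the call began, along the tool's axes at that moment; what a row does not reach only later rows make up. A row lasts 1/12 s, in which the tool goes at most 41.7 mm and 7.16 degrees, less where a joint would pass 70% of its speed; a pose out of reach is approached as far as the arm can. A call with a gripper value outside its range is refused whole. The fingers move at their own pace and stop on an object; "newtons" is the grip in N (left out, the last holds). Time passes only in rows, so rows that repeat a pose let the fingers close. It gives the time, the measured TCP pose, the force, the opening and the grip force at its end, in the units of the state.
- bot.get_state(): the state, without advancing time (a new reading comes with each control period).
- viewer.get_image(name): name is "scene" or "top"; returns (picture, depth): 480x640x3 uint8, red, green, blue; 480x640 float32, m along the optical axis (not along the pixel's ray), 0 where there is no reading.
- viewer.get_calibration(name): a dict with "vfov" (degrees; the focal length in pixels is half the picture's height over the tangent of half this angle, whatever the lens; pixels are square), "cx", "cy" (the principal point, pixels), "k1" (the pictures are not rectified: a ray, as slopes to the right and down, at radius r is drawn at 1 + k1 r^2 times it, then the intrinsics apply), "R" (3x3) and "t" (3): a world point X has camera coordinates R X + t. Camera axes: x right, y down, z forward; pixel columns grow to the right and rows downward; lengths in m; the calibration is good to about 2 mm. A picture is of the moment at which its call begins. get_calibration takes no time and is no camera call.
- bot.job_done(): hands the job in; it is judged then, once.
The state is a dict: "time": time; "qpos": joint angles; "dq": joint speeds; "joint_efforts": joint torques, N m; "tcp_pos": TCP position; "tcp_rot": TCP orientation; "contact_force": force on the tool from outside, world axes, zero at the start; "ft_torque": the same for the moment, N m; "gripper_width": finger opening in m; "gripper_force": force on a finger pad.
Only numpy, scipy, OpenCV 4.12 (cv2) and the standard library are available. Lean on these libraries where they do the work, as an engineer would, in place of code of your own. Each camera call takes 0.05 s, during which the arm holds its last target. There are 200 camera calls.

## Task

A steel beaker is jammed, mouth down, over a white liner cup on the slanted draining stand. Swing the stand's keeper fully shut over the liner's rim and leave it shut, then draw the beaker straight off along its slant, leaving the liner in its place, and set the beaker down gently, mouth down, in the empty near half of the drying tray. Let go of it there, and do not disturb the beaker already in the tray, the dish or the spatula.

Things in the scene. Friction and masses are not known exactly. Their poses are not given: they have to be found in the camera images.
- stand: Fixed grey draining stand, plate 130 x 200 mm sloping 30 deg, back edge 90 mm high. Origin on the bench under the plate's middle, z up, x level and uphill (away from the robot), y level across the slope. The plate passes 55 mm above the origin and rises to +x. In this frame its normal is n = (-0.5, 0, 0.866), leaning to the robot, and uphill along it is e = (0.866, 0, 0.5).
- pair_foot (a point): Point on the stand's plate (35 mm from its middle towards -y) where the axis of the nested pair meets it; the pair stands along n. A fixed round spigot, 38 mm diameter, 55 mm high, stands here inside the liner. Axes as the stand's.
- keeper_pivot (a point): Point on the stand's plate (25 mm from its middle towards +y) where the keeper's pivot axis, along n, meets it. Axes as the stand's.
- keeper (a joint): Keeper, a steel bar 7 to 13 mm above the plate turning about n: 0 open, 1.1 rad shut (stop). Stays where left; about 1 N at its handle moves it. From the pivot the handle lies along sin(1.1 - joint) e + cos(1.1 - joint) y: open it is uphill, and it shuts as it is drawn down towards the robot. Shut, the finger opposite the handle points to -y, 2 mm above the liner's rim.
- beaker_mid (a point): Centre of the outer, plain steel beaker: 58 mm diameter, 74 mm tall (mouth 37 mm from here), walls 2.5, closed end 4 mm, 150 g. z runs from mouth to closed end, at the start along n, with the mouth 20 mm and closed end 94 mm above the plate. It clings to the liner (5 to 15 N) over the first 30 mm and is clear of it once drawn 75 mm along n.
- liner_mid (a point): Centre of the inner, white liner cup, mouth down on the plate: 90 mm tall, 46 mm diameter, with a rim flange 84 mm across and 5 mm thick on the plate and a rubber band round its middle that clings to the beaker; 150 g. z from mouth to closed end. It is loose: unless the keeper holds it, it comes along with the beaker.
- keeper_grip (a point): Point to grip on the keeper's handle, an upright black pin of 12 mm diameter parallel to n, 52 mm from the pivot axis, 38 mm above the plate along n; the pin's top is 50 mm above the plate.
- tray: Fixed aluminium drying tray, 230 (x) x 150 (y) x 16 mm, walls 4 mm, inner floor 4 mm above the bench. Origin under its centre, z up, x along its length away from the robot. It stands left or right of the stand. Its far half (+x) holds another beaker, its near half (-x) is empty.
- tray_free (a point): Middle of the empty near half of the tray's inner floor, 50 mm from the tray's centre; axes as the tray's.
- dried: Smaller steel beaker standing mouth down in the far half of the tray, 54 mm diameter, 62 mm tall; origin under its centre.
- hotplate: Fixed white hotplate stirrer, 240 (x) x 150 (y) x 84 mm, on the other side of the stand from the tray; origin under its centre.
- dish: Closed clear culture dish, 90 mm diameter, 16 mm tall, on the bench in front of the stand; origin under its centre. Leave alone.
- spatula: Spatula, 180 mm long, lying flat on the bench in front of the stand; origin under its middle. Leave alone.
- beaker: The same steel beaker; origin at the centre of its mouth.
There are look-alikes about, which are no part of the job. Leave any red look-alike of the beaker alone. What is shaped like the stand but pink is not meant.

How it is judged:
On the way, in this order (a step that is already met when the one before it is completed fails the run):
1. the keeper is shut over the liner's rim while the beaker is still fully on the liner (value of joint keeper above 1 rad and distance between beaker_mid and liner_mid below 0.022 m), for 0.1 s.
2. the beaker is drawn clear of the liner, which the keeper still holds (distance between beaker_mid and liner_mid above 0.088 m and value of joint keeper above 0.95 rad), for 0.1 s.
3. the beaker is lowered, mouth down, to the floor of the tray's near half while still held (x of beaker_mid in the frame of tray between -0.085 and 0.01 m and y of beaker_mid in the frame of tray between -0.045 and 0.045 m and angle between beaker_mid's own z axis and vertical below 0.12 rad and height (world z) of beaker_mid below 0.051 m and contact force between the fingers and beaker above 0.5 N), for 0.05 s.
At the end, for the whole second after the job is handed in: Beaker at rest, released, mouth down (within 7 deg) on the floor of the tray's near half (centre -85 to +10 mm along, within 45 mm of its mid line); keeper above 0.95 rad; liner within 12 mm and the dried beaker, dish and spatula within 25 mm of where they began (x of beaker_mid in the frame of tray between -0.085 and 0.01 m and y of beaker_mid in the frame of tray between -0.045 and 0.045 m and angle between beaker_mid's own z axis and vertical below 0.12 rad and height (world z) of beaker_mid below 0.045 m and linear speed of beaker below 0.02 m/s and value of joint keeper above 0.95 rad and distance of liner_mid from where it was at the start of the episode below 0.012 m and angle between liner_mid's own z axis and vertical below 0.62 rad and distance of each of dried, dish, spatula from where it was at the start of the episode below 0.025 m); the robot touches nothing.
It fails at once if the liner is dragged along (more than 15 mm) (distance of liner_mid from where it was at the start of the episode above 0.015 m).
It fails at once if the beaker in the tray, the dish or the spatula is disturbed (moved more than 30 mm) (distance of any of dried, dish, spatula from where it was at the start of the episode above 0.03 m).
It fails at once if the beaker is set down hard (over 60 N on the tray) (contact force between beaker and tray above 60 N).
It also fails if it takes over 61 s, if anything falls off the work surface, if the arm or the gripper's body presses on something with over 40 N, if the wrist force passes 120 N, or if a joint passes its speed limit or range.

## Working session

There is one attempt and no reset: what is moved stays moved. The work goes in short steps, Python scripts to look and compute and a tool call to move; the robot and the scene stay as the last step left them, time stands still between calls to the robot, and variables do not carry over. Pictures are saved under pics/ and viewed, at most 10 in all, crops included, and the job is handed in when it is done.

Besides the shell and the picture viewer there is one more tool, called after ">>>" as name(argument=value, ...), one argument or row to a line, values as JSON. servo_tool: Moves the arm, as the interface text tells. Its arguments: {"type":"object","properties":{"increments":{"type":"array"},"newtons":{"type":"number"}},"required":["increments"]}

```bash
mkdir -p pics; cat > h.py <<'E'
import numpy as np, cv2
from cell import bot, viewer
def K(n):
    c=viewer.get_calibration(n); f=240/np.tan(np.radians(c["vfov"])/2)
    return c,f,np.array(c["R"]),np.array(c["t"])
def rays(n,uv):
    c,f,R,t=K(n); uv=np.atleast_2d(np.float64(uv))
    d=np.stack([(uv[:,0]-c["cx"])/f,(uv[:,1]-c["cy"])/f],1); s=d.copy()
    for _ in range(20): s=d/(1+c["k1"]*(s**2).sum(1,keepdims=True))
    return -R.T@t, np.c_[s,np.ones(len(s))]@R, np.c_[s,np.ones(len(s))]
def onplane(n,uv,p0,nn):
    o,d,_=rays(n,uv); return o+d*(((p0-o)@nn)/(d@nn))[:,None]
def atdepth(n,uv,dep):
    o,d,_=rays(n,uv); return o+d*np.asarray(dep).reshape(-1,1)
def cloud(n,dep):
    v,u=np.mgrid[:480,:640]; P=atdepth(n,np.c_[u.ravel(),v.ravel()],dep.ravel()); return P.reshape(480,640,3)
def proj(n,X):
    c,f,R,t=K(n); p=np.atleast_2d(X)@R.T+t; s=p[:,:2]/p[:,2:]
    s=s*(1+c["k1"]*(s**2).sum(1,keepdims=True)); return s*f+[c["cx"],c["cy"]]
E
python3 - <<'E'
from h import *
for n in("scene","top"):
    i,d=viewer.get_image(n); cv2.imwrite(f"pics/{n}0.png",i[:,:,::-1]); np.savez(f"{n}0.npz",i=i,d=d)
    c,f,R,t=K(n); print(n,c["vfov"],c["cx"],c["cy"],c["k1"],(-R.T@t).round(3),R.round(2).tolist(),(d==0).mean())
print(bot.get_state(),bot.grip_point_offset)
E
```

```text
scene 44.888389798655446 324.3083145431626 235.05730387541627 -0.0011045984451466182 [ 1.025 -0.918  0.829] [[0.86, 0.51, 0.02], [0.31, -0.49, -0.82], [-0.41, 0.71, -0.58]] 0.0038899739583333334
top 43.53515084457898 315.2628572419387 238.24824751950354 -0.10640140270796104 [1.890e-01 1.000e-03 1.672e+00] [[0.01, -1.0, -0.0], [-0.98, -0.0, -0.18], [0.18, 0.01, -0.98]] 0.0038671875
{'time': 0.1, 'qpos': array([-8.62299379e-01,  4.07790094e-02,  8.38931802e-02, -3.72617826e-04,
       -1.61548502e+00, -3.33692850e-01]), 'dq': array([-0.00222272, -0.00120832,  0.00230819,  0.00158767,  0.00016907,
        0.00102205]), 'joint_efforts': array([-4.68377300e-03, -3.69343936e+01,  3.48284304e+01,  6.95180207e+00,
       -4.53414163e-03,  1.31514281e-05]), 'tcp_pos': array([ 0.21960138, -0.55805591,  0.23036064]), 'tcp_rot': array([[-9.30573310e-01, -3.66104855e-01, -7.41872289e-04],
       [-3.66105570e-01,  9.30572213e-01,  1.43782001e-03],
       [ 1.63972851e-04,  1.60960050e-03, -9.99998691e-01]]), 'contact_force': array([ 0.28209608,  0.03895323, -0.38286352]), 'ft_torque': array([ 0.00643492, -0.01033042, -0.02261366]), 'gripper_force': 0.0, 'gripper_width': 0.08521036135688496} 0.0187
```

View pics/scene0.png

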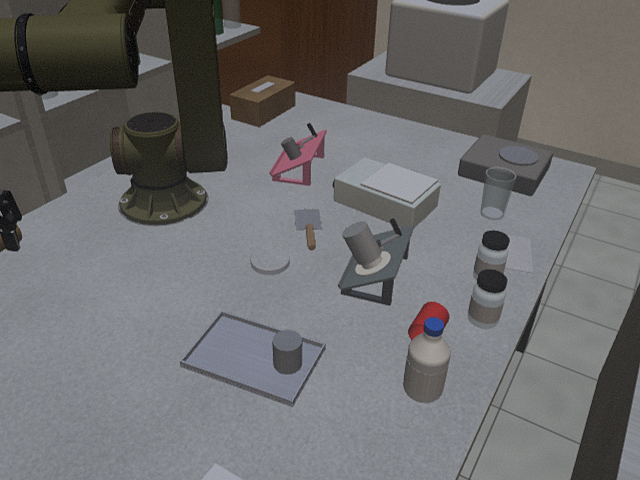

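View pics/top0.png

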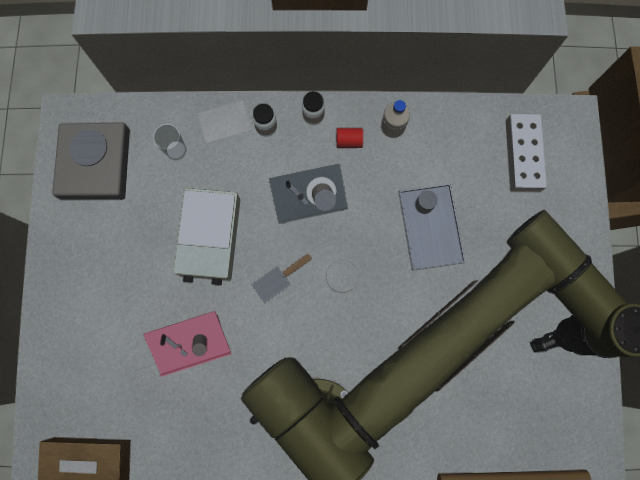

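The top view shows the grey stand at (310,193), with the beaker at (325,198) over the white liner flange and the keeper pin at (290,185). The tray is at (432,227) with the dried beaker at (427,201). The hotplate is at (207,232), the spatula at (280,280) and the dish at (340,277). 

Candidates for the beaker:
- Steel beaker on the grey stand: (325,198) top, (362,243) scene. This one fits the description.
- Pair on the pink stand: (200,345). Not meant.
- Red cylinder: (350,137). Not meant.
- Dried beaker in the tray: (427,201). Leave alone.

Next I'll check the choice in a close crop and measure.

```bash
python3 - <<'E'
from h import *
a=np.load("scene0.npz"); b=np.load("top0.npz")
A=cv2.resize(a["i"][200:310,320:430],(600,600),interpolation=3)[:,:400]
A=cv2.resize(a["i"][205:305,335:415],(400,500),interpolation=3); B=cv2.resize(b["i"][155:230,263:355],(400,326),interpolation=3)
C=np.zeros((500,800,3),np.uint8); C[:,:400]=A; C[:326,400:]=B
cv2.imwrite("pics/crop1.png",C[:,:,::-1])
hs=cv2.cvtColor(b["i"],cv2.COLOR_RGB2HSV)
for p in[(280,210),(340,175),(335,210),(320,185),(325,200),(290,185),(415,230),(260,190)]: print(p,hs[p[1],p[0]],cloud("top",b["d"])[p[1],p[0]].round(3))
E
```

```text
(280, 210) [99 41 87] [0.572 0.11  0.036]
(340, 175) [102  39  86] [ 0.665 -0.057  0.068]
(335, 210) [100  21  74] [ 0.574 -0.044  0.029]
(320, 185) [15 12 82] [ 0.627 -0.002  0.098]
(325, 200) [112  26 108] [ 0.576 -0.015  0.136]
(290, 185) [108  24  53] [0.621 0.079 0.121]
(415, 230) [108  37 138] [ 0.522 -0.271  0.005]
(260, 190) [ 97  17 138] [ 0.639  0.171 -0.001]
```

View pics/crop1.png

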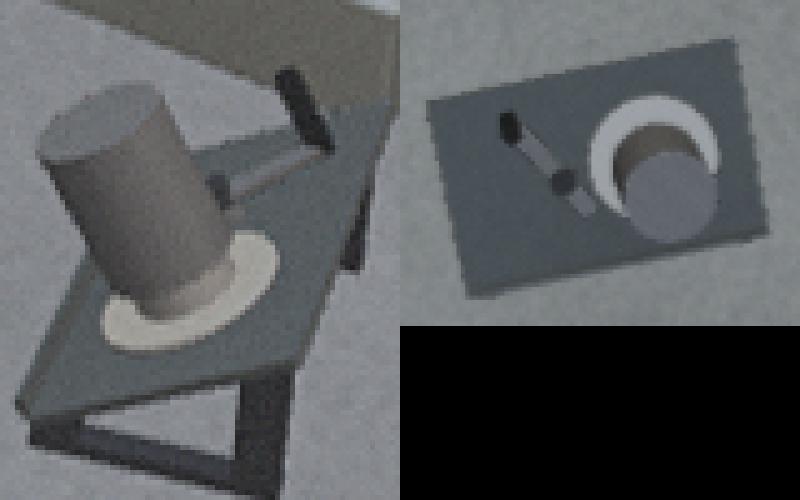

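The crop confirms the choice: a plain steel beaker on the white flange on the grey stand, its closed end at top-view pixel (325,200). The keeper is open, with its black pin at about (288,184) and its pivot at about (300,197). Now I'll measure the frames.

```bash
python3 - <<'E'
from h import *
b=np.load("top0.npz"); a=np.load("scene0.npz"); Pt=cloud("top",b["d"]); Ps=cloud("scene",a["d"])
hs=cv2.cvtColor(b["i"],cv2.COLOR_RGB2HSV)
v,u=np.mgrid[:480,:640]
roi=(u>255)&(u<365)&(v>150)&(v<235)
# plane from plate colour
m=roi&(hs[...,0]>92)&(hs[...,0]<107)&(hs[...,1]>30)&(hs[...,2]<110)&(Pt[...,2]>.012)
Q=Pt[m]
for _ in range(4):
    c=Q.mean(0); n=np.linalg.svd(Q-c,full_matrices=False)[2][2]; n*=np.sign(n[2]); r=(Q-c)@n; Q=Q[abs(r)<2.5*r.std()+1e-4]
yaw=np.arctan2(-n[1],-n[0]); print("plane n",n.round(3),"tilt",np.degrees(np.arccos(n[2])),"yaw",np.degrees(yaw),"std",r.std(),len(Q))
hull=cv2.convexHull(np.argwhere(m)[:,::-1].astype(np.int32)); 
mm=cv2.morphologyEx(m.astype(np.uint8),cv2.MORPH_OPEN,np.ones((3,3)))
hull=cv2.convexHull(np.argwhere(mm)[:,::-1].astype(np.int32))[:,0]
W=onplane("top",hull,c,n)
# in-plane rect
e=np.array([np.cos(yaw),np.sin(yaw),0]); e-=n*(e@n); e/=np.linalg.norm(e); y=np.cross(n,e)
rc=cv2.minAreaRect(np.c_[(W-c)@e,(W-c)@y].astype(np.float32)*1000); print("rect",rc)
bx=cv2.boxPoints(rc)/1000; ctr=c+e*rc[0][0]/1000+y*rc[0][1]/1000
ed=[bx[1]-bx[0],bx[2]-bx[1]]; l=max(ed,key=np.linalg.norm); l=l*np.sign(l[1]); yd=e*l[0]+y*l[1]; yd2=np.arctan2(-yd[0],yd[1]); print("plate centre",ctr.round(4),"yaw from long edge",np.degrees(yd2))
yaw=yd2; x=np.array([np.cos(yaw),np.sin(yaw),0]); Y=np.array([-np.sin(yaw),np.cos(yaw),0]); N=-.5*x+.866*np.array([0,0,1]); E=.866*x+np.array([0,0,.5])
pc=np.array([ctr[0],ctr[1],.055]); 
print("rest N",N.round(3)); foot=pc-.035*Y; piv=pc+.025*Y
pin=lambda j,h: piv+.052*(np.sin(1.1-j)*E+np.cos(1.1-j)*Y)+h*N
for nm,X in [("top disc",foot+.094*N),("pintop",pin(0,.05)),("pinfoot",pin(0,.01)),("piv",piv+.013*N),("foot",foot),("shutpin",pin(1.1,.05))]: print(nm,X.round(4),"top px",proj("top",X)[0].round(1),"scene px",proj("scene",X)[0].round(1))
# depth-measured disc points
for nm,P in(("top",Pt),("scene",Ps)):
    q=P.reshape(-1,3); d=q-foot; h=d@N; rad=np.linalg.norm(d-np.outer(h,N),axis=1); s=(abs(h-.094)<.006)&(rad<.045)
    k=q[s]; print(nm,"disc n",s.sum(),"med h",np.median(h[s]), "centre off e,y mm",1000*((k-foot)@E).mean(),1000*((k-foot)@Y).mean(), 1000*((k-foot)@E).min(),1000*((k-foot)@E).max(),1000*((k-foot)@Y).min(),1000*((k-foot)@Y).max())
    d=q-piv; h=d@N; s=(h>.02)&(h<.055)&(np.linalg.norm(d-np.outer(h,N),axis=1)<.07)&(d@Y>-.004)
    if s.sum(): k=q[s]; print(" pin pts",s.sum(),"e,y,h mean mm",(1000*np.array([((k-piv)@z).mean() for z in(E,Y,N)])).round(1),"max h",h[s].max(),"expect",(52*np.sin(1.1),52*np.cos(1.1)))
# tray
mt=((u>385)&(u<480)&(v>170)&(v<285)&(hs[...,0]>104)&(hs[...,0]<114)&(hs[...,1]>28)).astype(np.uint8)
mt=cv2.morphologyEx(mt,cv2.MORPH_OPEN,np.ones((3,3)))
cn=max(cv2.findContours(mt,0,2)[0],key=cv2.contourArea)[:,0]
W=onplane("top",cn,np.array([0,0,.012]),np.array([0,0,1.])); rt=cv2.minAreaRect((W[:,:2]*1000).astype(np.float32)); print("tray",rt)
q=Pt[180:225,405:450].reshape(-1,3); s=q[:,2]>.055; print("dried top",q[s].mean(0).round(4),s.sum(),np.percentile(q[s],[0,100],axis=0).round(3).tolist())
E
```

```text
plane n [0.93  0.293 0.222] tilt 77.15160559277986 yaw -162.4883012570865 std 0.038488698556778334 2121
rect ((2883.6171875, 891.64501953125), (2967.05419921875, 97793.5078125), 89.43646240234375)
plate centre [ 0.2709 -1.0005  2.8774] yaw from long edge -75.02094209399942
rest N [-0.129  0.483  0.866]
top disc [ 0.225  -0.9642  0.1364] top px [684.1 332.3] scene px [-281.9  515.9]
pintop [ 0.3218 -1.0026  0.1215] top px [690.9 296.1] scene px [-279.7  597.3]
pinfoot [ 0.3269 -1.0219  0.0868] top px [689.8 295.3] scene px [-281.3  630.3]
piv [ 0.2934 -0.9878  0.0663] top px [675.4 308.2] scene px [-247.7  593.3]
foot [ 0.2371 -1.0096  0.055 ] top px [681.9 328.6] scene px [-285.3  587.8]
shutpin [ 0.3389 -0.9565  0.0983] top px [670.  290.8] scene px [-212.5  578. ]
  return _methods._mean(a, axis=axis, dtype=dtype,
  ret = ret.dtype.type(ret / rcount)
<stdin>:29: RuntimeWarning: Mean of empty slice.
Traceback (most recent call last):
ValueError: zero-size array to reduction operation minimum which has no identity
```

```bash
cat > m.py <<'E'
from h import *
def cl(n,f):
    a=np.load(f); P=cloud(n,a["d"]); P[a["d"]==0]=np.nan; return a["i"],P
if __name__=="__main__":
    bi,Pt=cl("top","top0.npz"); ai,Ps=cl("scene","scene0.npz")
    hs=cv2.cvtColor(bi,cv2.COLOR_RGB2HSV); v,u=np.mgrid[:480,:640]
    roi=(u>255)&(u<365)&(v>150)&(v<235)
    m=roi&(hs[...,0]>92)&(hs[...,0]<107)&(hs[...,1]>30)&(hs[...,2]<110)&(Pt[...,2]>.012)&(Pt[...,2]<.1)
    mm=cv2.morphologyEx(m.astype(np.uint8),cv2.MORPH_OPEN,np.ones((3,3)))
    Q=Pt[cv2.erode(mm,np.ones((3,3)))>0]
    for _ in range(6):
        c=Q.mean(0); n=np.linalg.svd(Q-c,full_matrices=False)[2][2]; n*=np.sign(n[2]); r=(Q-c)@n; Q=Q[abs(r)<2.5*r.std()]
    yaw=np.arctan2(-n[1],-n[0]); print("n",n.round(3),"tilt",np.degrees(np.arccos(n[2])),"yaw",np.degrees(yaw),"std",r.std(),len(Q))
    hull=cv2.convexHull(np.argwhere(mm)[:,::-1].astype(np.int32))[:,0]
    W=onplane("top",hull,c,n); e=np.cross(np.array([-n[1],n[0],0])*-1,n); e/=np.linalg.norm(e); y=np.cross(n,e)
    rc=cv2.minAreaRect(np.c_[(W-c)@e,(W-c)@y].astype(np.float32)*1000); print("rect",rc)
    bx=cv2.boxPoints(rc)/1000; ctr=c+e*rc[0][0]/1000+y*rc[0][1]/1000
    ed=[bx[1]-bx[0],bx[2]-bx[1]]; l=max(ed,key=np.linalg.norm); l=l*np.sign(l[1]); yd=e*l[0]+y*l[1]; yaw=np.arctan2(-yd[0],yd[1])
    print("plate centre",ctr.round(4),"yaw long edge",np.degrees(yaw))
    x=np.array([np.cos(yaw),np.sin(yaw),0]); Y=np.array([-np.sin(yaw),np.cos(yaw),0]); z=np.array([0,0,1.]); N=-.5*x+.866*z; E=.866*x+.5*z
    pc=np.array([ctr[0],ctr[1],.055]); foot=pc-.035*Y; piv=pc+.025*Y
    pin=lambda j,h: piv+.052*(np.sin(1.1-j)*E+np.cos(1.1-j)*Y)+h*N
    for nm,X in [("disc",foot+.094*N),("pintop",pin(0,.05)),("pinfoot",pin(0,.01)),("piv",piv+.013*N),("foot",foot),("shutpin",pin(1.1,.05))]: print(nm,X.round(4),"top",proj("top",X)[0].round(1),"scene",proj("scene",X)[0].round(1))
    for nm,P in(("top",Pt),("scene",Ps)):
        q=P[np.isfinite(P[...,0])]; d=q-foot; h=d@N; rad=np.linalg.norm(d-np.outer(h,N),axis=1); s=(abs(h-.094)<.005)&(rad<.045)
        f=lambda k,o:(1000*np.c_[(k-o)@E,(k-o)@Y,(k-o)@N]); k=f(q[s],foot); print(nm,"disc",s.sum(),np.median(k,0).round(1),k.min(0).round(1),k.max(0).round(1))
        d=q-piv; h=d@N; s=(h>.02)&(h<.055)&(np.linalg.norm(d-np.outer(h,N),axis=1)<.07)&(d@Y>-.004); k=f(q[s],piv)
        print(" pin",s.sum(),np.median(k,0).round(1) if s.sum() else 0,"expect",52*np.sin(1.1),52*np.cos(1.1), k[:,2].max() if s.sum() else 0)
    mt=((u>385)&(u<480)&(v>170)&(v<285)&(hs[...,0]>104)&(hs[...,0]<114)&(hs[...,1]>28)).astype(np.uint8)
    mt=cv2.morphologyEx(mt,cv2.MORPH_OPEN,np.ones((3,3))); cn=max(cv2.findContours(mt,0,2)[0],key=cv2.contourArea)[:,0]
    W=onplane("top",cn,np.array([0,0,.012]),z); print("tray",cv2.minAreaRect((W[:,:2]*1000).astype(np.float32)))
    q=Pt[180:225,405:450].reshape(-1,3); q=q[(q[:,2]>.055)&(q[:,2]<.08)]; print("dried top",np.median(q,0).round(4),len(q),q.min(0).round(3),q.max(0).round(3))
    q=Pt[180:290,165:245].reshape(-1,3); q=q[(q[:,2]>.07)&(q[:,2]<.1)]; print("hot",q.min(0).round(3),q.max(0).round(3))
E
python3 m.py
```

```text
n [-0.489 -0.105  0.866] tilt 30.01280343856613 yaw 12.154638665405638 std 0.003549669886782063 1446
rect ((-4.079624176025391, -17.468887329101562), (125.33245086669922, 196.58802795410156), 0.36170899868011475)
plate centre [0.6168 0.0304 0.0559] yaw long edge 12.467847475190545
disc [ 0.5785 -0.0139  0.1364] top [324.7 199. ] scene [355.7 227.8]
pintop [0.6211 0.0811 0.1215] top [289.1 184.8] scene [392.9 218.7]
pinfoot [0.6406 0.0854 0.0868] top [288.2 181.3] scene [400.3 233.4]
piv [0.6051 0.0534 0.0663] top [300.  195.8] scene [378.8 242.9]
foot [ 0.6244 -0.0038  0.055 ] top [320.7 190.2] scene [374.6 263.1]
shutpin [0.5758 0.1002 0.0983] top [282.2 203.3] scene [377.6 217.3]
top disc 316 [-1.   0.4 94.1] [-31.1 -28.6  89. ] [27.6 28.5 98.9]
 pin 42 [43.5 23.  31.8] expect 46.342782723194645 23.58699831413002 54.555302824416295
scene disc 296 [ -0.3 -10.5  94. ] [-30.1 -37.2  89.1] [27.1 23.8 96.7]
 pin 74 [44.8 18.1 37.3] expect 46.342782723194645 23.58699831413002 51.224050418843944
tray ((530.5042114257812, -315.1177978515625), (223.28936767578125, 144.6432647705078), 8.627233505249023)
dried top [ 0.5954 -0.2976  0.0654] 309 [ 0.571 -0.326  0.056] [ 0.625 -0.271  0.075]
hot [0.375 0.228 0.07 ] [0.624 0.392 0.096]
```

The measurements agree with what they must be: plate tilt 30.0°, height 55.9 mm, disc 94 mm above the plate, plate 125x197, tray 223x145 at yaw 8.6°, hotplate on the other side. Now I'll work out the moves.

```bash
cat > g.py <<'E'
from h import *
from scipy.spatial.transform import Rotation as Ro
yaw=np.radians(12.4); z=np.array([0,0,1.]); X=np.array([np.cos(yaw),np.sin(yaw),0]); Y=np.array([-np.sin(yaw),np.cos(yaw),0])
N=-.5*X+.866*z; N/=np.linalg.norm(N); E=np.cross(Y,N)
pc=np.array([.6168,.0304,.055])-.001*E; foot=pc-.035*Y; piv=pc+.025*Y
ty=np.radians(8.63); TX=np.array([np.cos(ty),np.sin(ty),0]); TY=np.array([-np.sin(ty),np.cos(ty),0]); tray=np.array([.5305,-.3151,0])
def pin(j,h): return piv+.052*(np.sin(1.1-j)*E+np.cos(1.1-j)*Y)+h*N
def Rk(j): # tool at keeper angle j
    y=-np.cos(1.1-j)*E+np.sin(1.1-j)*Y; return np.c_[np.cross(y,-N),y,-N]
def delta(p,R,p0,R0):
    return np.r_[1000*R0.T@(p-p0),Ro.from_matrix(R0.T@R).as_rotvec(degrees=True)].round(1).tolist()
def now(): s=bot.get_state(); return s["tcp_pos"],s["tcp_rot"]
E
python3 - <<'E'
from g import *
p,R=now(); P=pin(0,.17); print(P, delta(P,Rk(0),p,R))
print([delta(pin(0,h),Rk(0),P,Rk(0)) for h in(.07,.021)])
p0,R0=pin(0,.021),Rk(0)
for j in np.arange(1,13)*.095: print(round(j,3),delta(pin(j,.021),Rk(j),p0,R0))
E
```

```text
[0.56169937 0.06803284 0.22489513] [-547.6, 457.4, 6.1, 9.4, -28.6, -17.5]
[[-0.0, -0.0, 100.0, 0.0, 0.0, 0.0], [-0.0, -0.0, 149.0, 0.0, 0.0, 0.0]]
0.095 [0.2, 4.9, 0.0, 0.0, -0.0, -5.4]
0.19 [0.9, 9.8, 0.0, -0.0, 0.0, -10.9]
0.285 [2.1, 14.6, 0.0, -0.0, -0.0, -16.3]
0.38 [3.7, 19.3, 0.0, -0.0, 0.0, -21.8]
0.475 [5.8, 23.8, -0.0, 0.0, -0.0, -27.2]
0.57 [8.2, 28.1, -0.0, 0.0, 0.0, -32.7]
0.665 [11.1, 32.1, 0.0, -0.0, 0.0, -38.1]
0.76 [14.3, 35.8, 0.0, -0.0, 0.0, -43.5]
0.855 [17.9, 39.2, 0.0, 0.0, 0.0, -49.0]
0.95 [21.8, 42.3, -0.0, -0.0, 0.0, -54.4]
1.045 [25.9, 45.0, -0.0, 0.0, 0.0, -59.9]
1.14 [30.3, 47.2, -0.0, -0.0, 0.0, -65.3]
```

>>> servo_tool(
  increments=[
    [-30,25,0,0.5,-1.5,-1,45],
    [-548,457,6,9.4,-28.6,-17.5,45],
    [-548,457,6,9.4,-28.6,-17.5,45],
    [-548,457,6,9.4,-28.6,-17.5,45],
    [-548,457,6,9.4,-28.6,-17.5,45],
    [-548,457,6,9.4,-28.6,-17.5,45],
    [-548,457,6,9.4,-28.6,-17.5,45],
    [-548,457,6,9.4,-28.6,-17.5,45],
    [-548,457,6,9.4,-28.6,-17.5,45],
    [-548,457,6,9.4,-28.6,-17.5,45],
    [-548,457,6,9.4,-28.6,-17.5,45],
    [-548,457,6,9.4,-28.6,-17.5,45],
    [-548,457,6,9.4,-28.6,-17.5,45],
    [-548,457,6,9.4,-28.6,-17.5,45],
    [-548,457,6,9.4,-28.6,-17.5,45],
    [-548,457,6,9.4,-28.6,-17.5,45],
    [-548,457,6,9.4,-28.6,-17.5,45],
    [-548,457,6,9.4,-28.6,-17.5,45],
    [-548,457,6,9.4,-28.6,-17.5,45],
    [-548,457,6,9.4,-28.6,-17.5,45],
  ],
  newtons=25,
)

```text
time: 1.77
tcp_pos: [0.562, 0.0678, 0.2244]
tcp_rot: [[-0.657, -0.576, 0.487], [-0.61, 0.785, 0.106], [-0.443, -0.228, -0.867]]
contact_force: [0.1, -0.2, 1.0]
gripper_width: 0.045
gripper_force: 0.0
```

>>> servo_tool(
  increments=[
    [0,0,30,0,0,0,45],
    [0,0,60,0,0,0,45],
    [0,0,85,0,0,0,45],
    [0,0,100,0,0,0,45],
    [0,0,105,0,0,0,45],
    [0,0,105,0,0,0,45],
    [0,0,105,0,0,0,45],
  ],
)

```text
time: 2.35
tcp_pos: [0.6137, 0.0778, 0.1358]
tcp_rot: [[-0.657, -0.574, 0.49], [-0.608, 0.787, 0.106], [-0.446, -0.229, -0.865]]
contact_force: [0.1, 0.3, 0.7]
gripper_width: 0.0451
gripper_force: 0.0
```

```bash
python3 - <<'E'
from g import *
i,d=viewer.get_image("scene"); j,e=viewer.get_image("top")
A=cv2.resize(i[175:275,340:440],(500,500),interpolation=3); B=cv2.resize(j[150:240,263:323],(300,450),interpolation=3)
C=np.zeros((500,800,3),np.uint8); C[:,:500]=A; C[:450,500:]=B; cv2.imwrite("pics/c2.png",C[:,:,::-1])
p,R=now(); print(delta(pin(0,.021),Rk(0),p,R)); print(proj("scene",pin(0,.05)),proj("scene",p),proj("top",p))
E
```

```text
[1.4, 1.9, 45.9, -0.1, 0.1, -0.0]
[[392.50914534 218.86373243]] [[390.05140572 212.55347816]] [[289.76667642 185.82033838]]
```

View pics/c2.png

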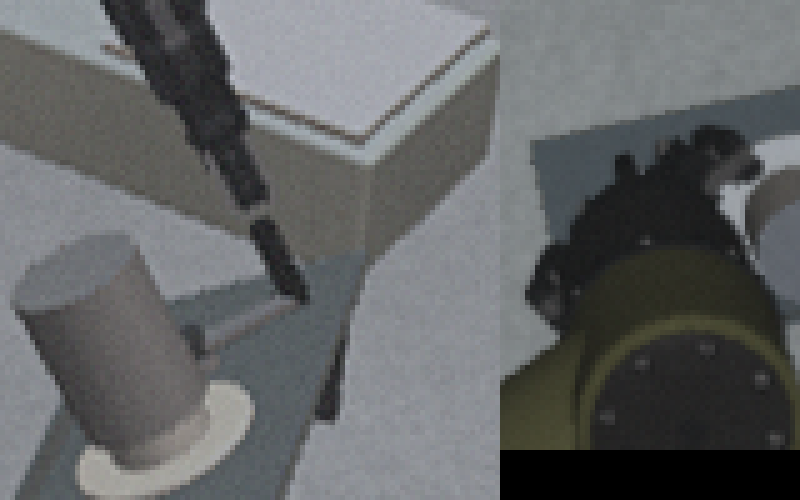

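The scene crop shows the fingers lined up with the pin axis, with the pin top at crop (262,215) just below the tip. The top view is blocked by the wrist. I'll go down and grip.

>>> servo_tool(
  increments=[
    [1,2,15,0,0,0,45],
    [1,2,30,0,0,0,45],
    [1,2,42,0,0,0,45],
    [1,2,46,0,0,0,45],
    [1,2,46,0,0,0,45],
    [1,2,46,0,0,0,5],
    [1,2,46,0,0,0,5],
    [1,2,46,0,0,0,5],
    [1,2,46,0,0,0,5],
    [1,2,46,0,0,0,5],
    [1,2,46,0,0,0,5],
  ],
  newtons=25,
)

```text
time: 3.37
tcp_pos: [0.6347, 0.0847, 0.0951]
tcp_rot: [[-0.656, -0.575, 0.49], [-0.609, 0.786, 0.107], [-0.446, -0.229, -0.865]]
contact_force: [-4.3, -0.1, 5.7]
gripper_width: 0.0112
gripper_force: 25.8
```

>>> servo_tool(
  increments=[
    [0.2,5,-0.5,0,0,-5.4,5],
    [1,10,-1,0,0,-10.9,5],
    [2,14.5,-1,0,0,-16.3,5],
    [3.7,19.3,-1,0,0,-21.8,5],
    [5.8,23.8,-1,0,0,-27.2,5],
    [8.2,28,-1,0,0,-32.7,5],
    [11,32,-1,0,0,-38,5],
    [14.3,35.8,-1,0,0,-43.5,5],
    [18,39,-1,0,0,-49,5],
    [21.8,42.3,-1,0,0,-54.4,5],
    [21.8,42.3,-1,0,0,-54.4,5],
    [21.8,42.3,-1,0,0,-54.4,5],
  ],
)

```text
time: 4.37
tcp_pos: [0.5946, 0.1031, 0.0748]
tcp_rot: [[0.084, -0.869, 0.487], [-0.994, -0.038, 0.104], [-0.072, -0.493, -0.867]]
contact_force: [-2.8, -6.3, 2.5]
gripper_width: 0.0111
gripper_force: 25.5
```

```bash
python3 - <<'E'
from g import *
p,R=now(); print([delta(pin(j,.022),Rk(j),p,R) for j in(.95,1.05,1.1)],bot.get_state()["contact_force"])
d=p-piv; print(1.1-np.arctan2(d@E,d@Y),1000*np.hypot(d@E,d@Y),d@N)
E
```

```text
[[-0.9, -2.0, -1.9, 0.1, -0.2, 0.0], [-0.7, 3.2, -1.9, 0.1, -0.2, -5.7], [-0.3, 5.7, -1.8, 0.1, -0.2, -8.6]] [-2.77271018 -6.25908773  2.51893555]
0.9896817087549031 51.10907793028019 0.020143949393173956
```

>>> servo_tool(
  increments=[
    [0,1.5,-1,0,0,-3,5],
    [0,3,-1.5,0,0,-5.7,5],
    [0,4.5,-1.5,0,0,-8,5],
    [0,6,-1.5,0,0,-8.6,5],
    [0,7,-1.5,0,0,-8.6,5],
    [0,7,-1.5,0,0,-8.6,5],
  ],
)

```text
time: 4.87
tcp_pos: [0.589, 0.1024, 0.0722]
tcp_rot: [[0.213, -0.846, 0.489], [-0.977, -0.186, 0.104], [0.003, -0.5, -0.866]]
contact_force: [23.3, -7.8, -11.3]
gripper_width: 0.0111
gripper_force: 24.5
```

```bash
python3 - <<'E'
from g import *
p,R=now(); f=bot.get_state()["contact_force"]
d=p-piv; print(1.1-np.arctan2(d@E,d@Y),1000*np.hypot(d@E,d@Y),d@N,"force e,y,n",f@E,f@Y,f@N)
E
```

```text
1.1094653923728146 51.32737557203899 0.02075854465501529 force e,y,n 12.610170144228906 -12.584860637068044 -20.30373381190004
```

>>> servo_tool(
  increments=[
    [0,0,0,0,0,0,40],
    [0,0,0,0,0,0,40],
    [0,0,0,0,0,0,40],
    [0,0,0,0,0,0,40],
    [0,0,-15,0,0,0,40],
    [0,0,-50,0,0,0,60],
    [0,0,-90,0,0,0,85],
    [0,0,-130,0,0,0,85],
    [0,0,-160,0,0,0,85],
    [0,0,-165,0,0,0,85],
    [0,0,-165,0,0,0,85],
  ],
)

```text
time: 5.78
tcp_pos: [0.5079, 0.0872, 0.2196]
tcp_rot: [[0.215, -0.843, 0.493], [-0.977, -0.185, 0.11], [-0.002, -0.505, -0.863]]
contact_force: [0.8, 0.9, -0.3]
gripper_width: 0.085
gripper_force: 0.0
```

```bash
python3 - <<'E'
from g import *
i,d=viewer.get_image("scene"); np.savez("scene1.npz",i=i,d=d)
cv2.imwrite("pics/c3.png",cv2.resize(i[195:305,330:420],(490,600),interpolation=3)[:,:,::-1])
print(proj("scene",np.array([pin(1.1,.05),pin(1.1,.013),piv+.013*N,foot+.094*N])).round(1).tolist())
# beaker grasp: closing along Y
p,R=now(); print(p,R.round(2).tolist(),bot.get_state()["qpos"].round(2))
for s in(1,-1):
    for y in (s*Y,s*E):
        Rb=np.c_[np.cross(y,-N),y,-N]; print(delta(foot+.17*N,Rb,p,R))
E
```

```text
[[377.2, 217.4], [384.0, 230.5], [378.4, 243.0], [355.3, 227.9]]
[0.50766764 0.08709014 0.21685294] [[0.22, -0.84, 0.49], [-0.98, -0.19, 0.11], [-0.0, -0.5, -0.87]] [ 0.73 -0.73 -0.71  0.28 -1.14 -0.57]
[113.8, 0.2, 17.3, -0.0, 0.1, 90.0]
[113.8, 0.2, 17.3, -0.1, -0.2, -180.0]
[113.8, 0.2, 17.3, -0.1, -0.0, -90.0]
[113.8, 0.2, 17.3, -0.1, 0.0, 0.0]
```

View pics/c3.png

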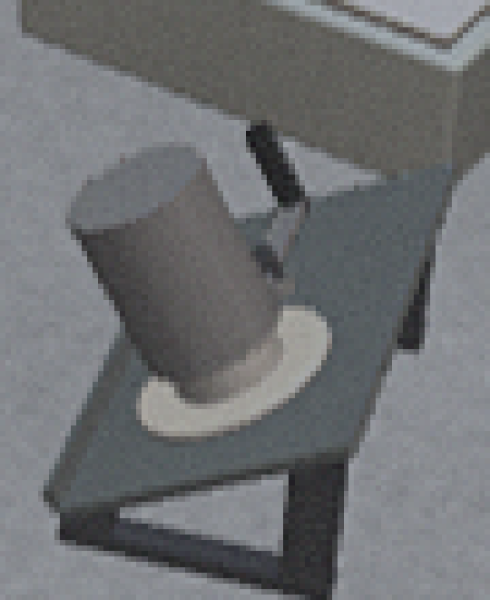

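The crop shows the keeper shut, with the pin top at scene pixel (378,218) against a predicted shut position of (377,217). The finger lies over the rim and the beaker is still on. Next, over the beaker, closing along the slope.

>>> servo_tool(
  increments=[
    [30,0,0,0,0,0,85],
    [65,0,5,0,0,0,85],
    [95,0,12,0,0,0,85],
    [114,0,17,0,0,0,85],
    [114,0,17,0,0,0,85],
    [114,0,17,0,0,0,85],
  ],
)

```text
time: 6.33
tcp_pos: [0.5402, -0.0244, 0.1986]
tcp_rot: [[0.211, -0.849, 0.485], [-0.977, -0.184, 0.104], [0.001, -0.496, -0.868]]
contact_force: [-0.1, -0.1, 0.3]
gripper_width: 0.0852
gripper_force: 0.0
```

```bash
python3 - <<'E'
from g import *
i,d=viewer.get_image("scene")
cv2.imwrite("pics/c4.png",cv2.resize(i[145:305,290:420],(487,600),interpolation=3)[:,:,::-1])
p,R=now(); y=-E; Rb=np.c_[np.cross(y,-N),y,-N]; print(delta(foot+.05*N,Rb,p,R))
print(proj("scene",np.array([foot+.094*N,p,p+.043*R[:,1]-.013*R[:,2],p-.043*R[:,1]-.013*R[:,2]])).round(1).tolist())
E
```

```text
[-1.5, -2.1, 118.1, 0.2, -0.1, -0.1]
[[355.3, 227.9], [338.8, 199.1], [318.5, 199.3], [354.0, 188.2]]
```

View pics/c4.png

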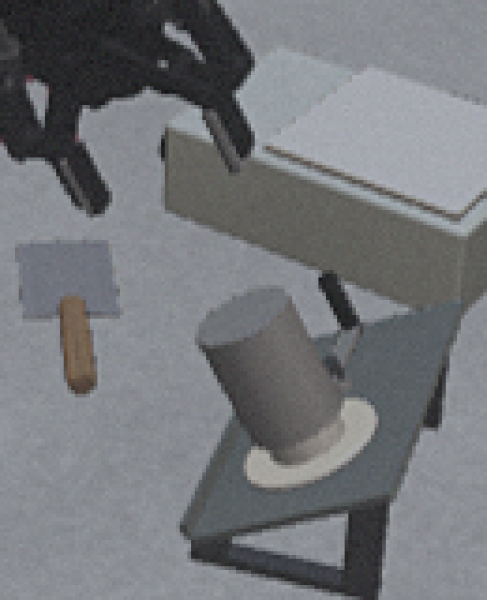

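The crop shows the open fingertips at (92,210) and (240,165), centred on the beaker's axis line. Straight down the slant, then grip.

>>> servo_tool(
  increments=[
    [-1.5,-2,20,0,0,0,85],
    [-1.5,-2,50,0,0,0,85],
    [-1.5,-2,75,0,0,0,85],
    [-1.5,-2,95,0,0,0,85],
    [-1.5,-2,110,0,0,0,85],
    [-1.5,-2,118,0,0,0,85],
    [-1.5,-2,118,0,0,0,85],
    [-1.5,-2,118,0,0,0,85],
  ],
)

```text
time: 7.05
tcp_pos: [0.5993, -0.0081, 0.1001]
tcp_rot: [[0.215, -0.846, 0.488], [-0.977, -0.187, 0.106], [0.002, -0.499, -0.866]]
contact_force: [-0.5, -0.9, 0.4]
gripper_width: 0.085
gripper_force: 0.0
```

>>> servo_tool(
  increments=[
    [0,0,0,0,0,0,50],
    [0,0,0,0,0,0,50],
    [0,0,0,0,0,0,50],
    [0,0,0,0,0,0,50],
    [0,0,0,0,0,0,50],
    [0,0,0,0,0,0,50],
  ],
  newtons=60,
)

```text
time: 7.55
tcp_pos: [0.5988, -0.009, 0.101]
tcp_rot: [[0.214, -0.846, 0.488], [-0.977, -0.186, 0.106], [0.001, -0.499, -0.866]]
contact_force: [-10.4, 0.2, 4.5]
gripper_width: 0.0559
gripper_force: 62.2
```

```bash
python3 - <<'E'
from g import *
p,R=now(); y=-E; Rb=np.c_[np.cross(y,-N),y,-N]; print("to ideal",delta(foot+.05*N,Rb,p,R)); f=bot.get_state()["contact_force"]; print(f@E,f@Y,f@N)
print("N in tool",R.T@N)
E
```

```text
to ideal [0.4, 1.5, 2.8, 0.0, -0.1, -0.0]
-6.531012494037882 2.461907726751703 8.993363615123162
N in tool [ 1.38851353e-03  6.45081955e-04 -9.99998828e-01]
```

>>> servo_tool(
  increments=[
    [0,0.7,0,0,0,0,50],
    [0,0.7,-3,0,0,0,50],
    [0,0.7,-7,0,0,0,50],
    [0,0.7,-11,0,0,0,50],
    [0,0.7,-16,0,0,0,50],
    [0,0.7,-21,0,0,0,50],
    [0,0.7,-26,0,0,0,50],
    [0,0.7,-26,0,0,0,50],
    [0,0.7,-26,0,0,0,50],
  ],
  newtons=70,
)

```text
time: 8.3
tcp_pos: [0.5862, -0.0118, 0.1231]
tcp_rot: [[0.214, -0.846, 0.489], [-0.977, -0.186, 0.106], [0.001, -0.501, -0.866]]
contact_force: [-1.6, -0.3, -0.9]
gripper_width: 0.0556
gripper_force: 89.6
```

```bash
python3 - <<'E'
from g import *
i,d=viewer.get_image("scene")
cv2.imwrite("pics/c5.png",cv2.resize(i[145:305,290:420],(487,600),interpolation=3)[:,:,::-1])
s=bot.get_state(); f=s["contact_force"]; print(f@E,f@Y,f@N,s["gripper_width"],((s["tcp_pos"]-foot)@np.c_[E,Y,N]).round(4))
E
```

```text
-1.5046961244637114 -2.4521877488008235 -0.40741189966997154 0.05593942633126651 [0.0013 0.0003 0.0783]
```

View pics/c5.png

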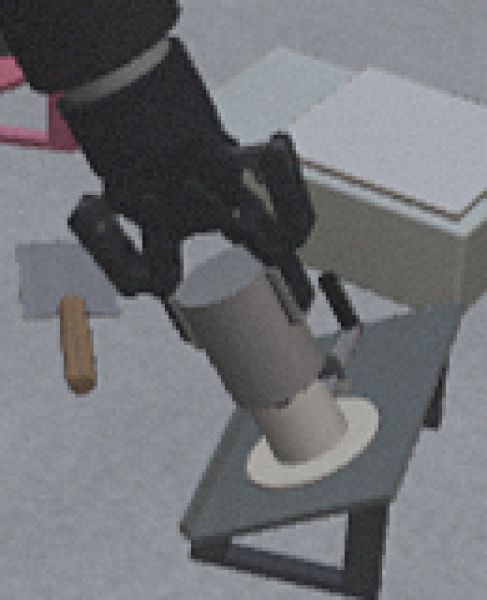

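The crop shows the beaker drawn about 25 mm, with the liner still flat on the plate (flange at crop (310,440)) and the keeper over it. Drawing on.

>>> servo_tool(
  increments=[
    [0,0,-5,0,0,0,50],
    [0,0,-10,0,0,0,50],
    [0,0,-16,0,0,0,50],
    [0,0,-23,0,0,0,50],
    [0,0,-30,0,0,0,50],
    [0,0,-38,0,0,0,50],
    [0,0,-46,0,0,0,50],
    [0,0,-56,0,0,0,50],
    [0,0,-68,0,0,0,50],
    [0,0,-80,0,0,0,50],
    [0,0,-92,0,0,0,50],
    [0,0,-100,0,0,0,50],
    [0,0,-100,0,0,0,50],
    [0,0,-100,0,0,0,50],
    [0,0,-100,0,0,0,50],
  ],
)

```text
time: 9.6
tcp_pos: [0.5372, -0.0221, 0.2081]
tcp_rot: [[0.214, -0.846, 0.488], [-0.977, -0.186, 0.106], [0.001, -0.499, -0.867]]
contact_force: [-0.0, 0.2, -2.3]
gripper_width: 0.0558
gripper_force: 86.5
```

```bash
python3 - <<'E'
from g import *
i,d=viewer.get_image("scene"); np.savez("scene2.npz",i=i,d=d)
cv2.imwrite("pics/c6.png",cv2.resize(i[125:305,270:420],(500,600),interpolation=3)[:,:,::-1])
s=bot.get_state(); p,R=now(); print(p,s["qpos"].round(2),s["gripper_width"],s["contact_force"],((p-foot)@np.c_[E,Y,N]).round(4))
# tray target: tool down, y along -TX, beaker over x=-0.045
y=-TX; Rd=np.c_[np.cross(y,-z),y,-z]; c=tray-.047*TX
t=c+.16*z; print("over tray",t,delta(t,Rd,p,R))
mid=np.array([.47,-.12,.25]); print(delta(mid,R,p,R))
E
```

```text
[ 0.53715278 -0.0221763   0.20781407] [ 0.39 -0.62 -0.61  0.1  -1.08 -0.2 ] 0.055515070706168824 [-0.38796597  0.80747    -2.06937076] [0.0003 0.0008 0.1769]
over tray [ 0.48403214 -0.32215249  0.16      ] [281.6, 124.7, -16.2, -29.9, 0.9, 3.7]
[81.2, 54.0, -79.6, 0.0, 0.0, 0.0]
```

View pics/c6.png

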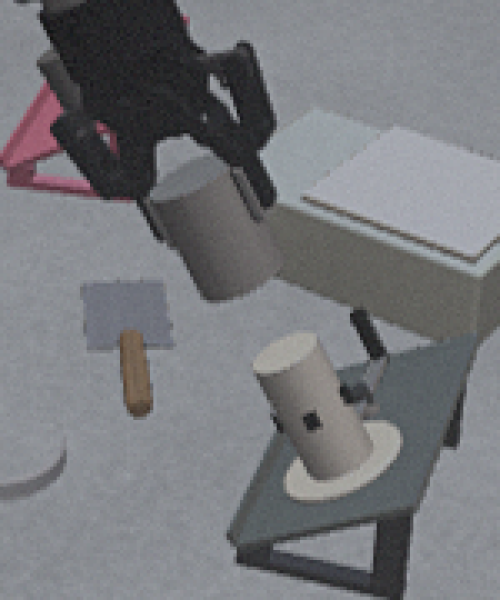

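The crop shows the beaker held and clear at (215,230). The liner with its rubber band is still on the plate at (325,420), and the keeper is shut. Next, over the tray, turning upright.

>>> servo_tool(
  increments=[
    [8,3,-5,0,0,0,50],
    [25,10,-10,-2,0,0,50],
    [50,20,-15,-5,0,0.5,50],
    [78,32,-18,-8,0.2,1,50],
    [106,45,-20,-11,0.3,1.5,50],
    [134,58,-20,-15,0.4,2,50],
    [162,71,-20,-18,0.5,2.4,50],
    [190,84,-18,-21,0.6,2.7,50],
    [215,95,-17,-24,0.7,3,50],
    [240,106,-16,-27,0.8,3.3,50],
    [260,115,-16,-29,0.9,3.5,50],
    [273,121,-16,-29.9,0.9,3.7,50],
    [280,124,-16,-29.9,0.9,3.7,50],
    [281.6,124.7,-16,-29.9,0.9,3.7,50],
    [281.6,124.7,-16,-29.9,0.9,3.7,50],
    [281.6,124.7,-16,-29.9,0.9,3.7,50],
  ],
)

```text
time: 10.98
tcp_pos: [0.4845, -0.3217, 0.1611]
tcp_rot: [[0.15, -0.989, 0.002], [-0.989, -0.15, 0.001], [-0.0, -0.002, -1.0]]
contact_force: [0.1, 0.2, -1.3]
gripper_width: 0.0559
gripper_force: 86.4
```

```bash
python3 - <<'E'
from g import *
i,d=viewer.get_image("scene"); np.savez("scene3.npz",i=i,d=d)
cv2.imwrite("pics/c7.png",cv2.resize(i[220:420,150:350],(600,600),interpolation=3)[:,:,::-1])
s=bot.get_state(); p,R=now(); y=-TX; Rd=np.c_[np.cross(y,-z),y,-z]; c=tray-.047*TX
print(p,delta(c+.04*z,Rd,p,R),s["contact_force"],s["gripper_width"],proj("scene",c).round(1))
# beaker mouth height from scene depth: steel points near the axis
P=cloud("scene",d); P[d==0]=np.nan; q=P[np.isfinite(P[...,0])]; r=np.hypot(q[:,0]-p[0],q[:,1]-p[1]); k=q[(r<.034)&(q[:,2]>.05)&(q[:,2]<p[2]+.02)]; print("low z",np.percentile(k[:,2],[0,1,3]).round(4),len(k), np.histogram(k[:,2]-p[2],bins=np.arange(-.07,.02,.01)))
E
```

```text
[ 0.48460196 -0.32156681  0.16139561] [0.5, 1.0, 121.4, -0.2, -0.0, 0.0] [-0.18177667 -0.29577088 -1.40691227] 0.05590375190392602 [[232.8 347.2]]
low z [0.1313 0.1325 0.1341] 423 (array([ 0,  0,  0,  1, 79, 90, 78, 85]), array([-0.07, -0.06, -0.05, -0.04, -0.03, -0.02, -0.01,  0.  ,  0.01]))
```

View pics/c7.png

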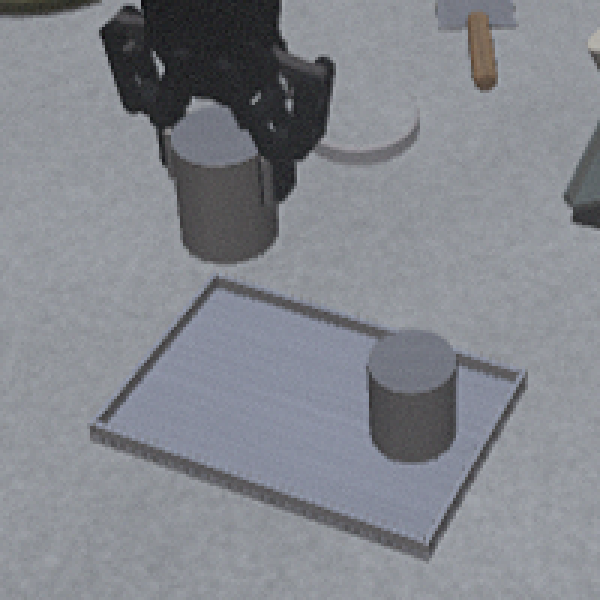

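The crop shows the beaker upright at (228,190), over the empty near half, with the dried beaker at (412,395) clear. I'll lower it.

>>> servo_tool(
  increments=[
    [0.5,1,10,-0.2,0,0,50],
    [0.5,1,28,-0.2,0,0,50],
    [0.5,1,48,-0.2,0,0,50],
    [0.5,1,68,-0.2,0,0,50],
    [0.5,1,86,-0.2,0,0,50],
    [0.5,1,100,-0.2,0,0,50],
    [0.5,1,109,-0.2,0,0,50],
    [0.5,1,114,-0.2,0,0,50],
    [0.5,1,117,-0.2,0,0,50],
    [0.5,1,119,-0.2,0,0,50],
    [0.5,1,121,-0.2,0,0,50],
    [0.5,1,121,-0.2,0,0,50],
  ],
)

```text
time: 12.03
tcp_pos: [0.4838, -0.3228, 0.0401]
tcp_rot: [[0.15, -0.989, -0.001], [-0.989, -0.15, -0.0], [-0.0, 0.002, -1.0]]
contact_force: [-0.1, -0.1, -2.5]
gripper_width: 0.0556
gripper_force: 86.5
```

>>> servo_tool(
  increments=[
    [0,0,1,0,0,0,50],
    [0,0,2,0,0,0,50],
    [0,0,3,0,0,0,50],
    [0,0,4,0,0,0,50],
    [0,0,5,0,0,0,50],
    [0,0,5,0,0,0,50],
  ],
)

```text
time: 12.53
tcp_pos: [0.4834, -0.3227, 0.0344]
tcp_rot: [[0.15, -0.989, -0.003], [-0.989, -0.15, 0.0], [-0.001, 0.003, -1.0]]
contact_force: [-0.9, 0.1, -1.9]
gripper_width: 0.0555
gripper_force: 86.5
```

>>> servo_tool(
  increments=[
    [0,0,0.5,0,0,0,50],
    [0,0,1,0,0,0,50],
    [0,0,1.5,0,0,0,50],
    [0,0,1.5,0,0,0,50],
  ],
)

```text
time: 12.87
tcp_pos: [0.4835, -0.3227, 0.0331]
tcp_rot: [[0.15, -0.989, -0.002], [-0.989, -0.15, 0.0], [-0.0, 0.002, -1.0]]
contact_force: [-0.0, -0.1, -1.6]
gripper_width: 0.0553
gripper_force: 86.5
```

>>> servo_tool(
  increments=[
    [0,0,0.5,0,0,0,50],
    [0,0,1,0,0,0,50],
    [0,0,1.5,0,0,0,50],
    [0,0,1.5,0,0,0,50],
  ],
)

```text
time: 13.2
tcp_pos: [0.4836, -0.3229, 0.0329]
tcp_rot: [[0.15, -0.989, -0.002], [-0.989, -0.15, -0.001], [0.0, 0.002, -1.0]]
contact_force: [-1.9, 1.5, 5.0]
gripper_width: 0.0554
gripper_force: 87.1
```

It is touching the floor, with the reading gone from -1.6 to +5 N. Letting go and rising straight up.

>>> servo_tool(
  increments=[
    [0,0,0,0,0,0,62],
    [0,0,0,0,0,0,70],
    [0,0,0,0,0,0,78],
    [0,0,0,0,0,0,85],
    [0,0,0,0,0,0,85],
    [0,0,0,0,0,0,85],
    [0,0,-10,0,0,0,85],
    [0,0,-30,0,0,0,85],
    [0,0,-60,0,0,0,85],
    [0,0,-95,0,0,0,85],
    [0,0,-130,0,0,0,85],
    [0,0,-160,0,0,0,85],
    [0,0,-170,0,0,0,85],
    [0,0,-170,0,0,0,85],
    [0,0,-170,0,0,0,85],
  ],
)

```text
time: 14.45
tcp_pos: [0.4841, -0.3227, 0.2024]
tcp_rot: [[0.15, -0.989, -0.001], [-0.989, -0.15, 0.0], [-0.0, 0.001, -1.0]]
contact_force: [-0.1, -0.0, -0.7]
gripper_width: 0.0851
gripper_force: 0.0
```

```bash
python3 - <<'E'
from g import *
i,d=viewer.get_image("scene"); cv2.imwrite("pics/c8.png",cv2.resize(i[190:420,160:440],(728,598),interpolation=3)[:,:,::-1])
P=cloud("scene",d); P[d==0]=np.nan; q=P[np.isfinite(P[...,0])]; c=tray-.047*TX; r=np.hypot(q[:,0]-c[0],q[:,1]-c[1]); k=q[(r<.05)&(q[:,2]>.073)&(q[:,2]<.085)]; m=np.median(k,0); print("beaker top",m.round(4),len(k),"tray xy",(m-tray)@TX,(m-tray)@TY)
print(proj("scene",np.array([pin(1.1,.05),foot+.09*N])).round(1).tolist())
E
```

```text
beaker top [ 0.4863 -0.3315  0.0776] 590 tray xy -0.04614296820334959 -0.00960104993995999
[[377.2, 217.4], [356.1, 229.4]]
```

View pics/c8.png

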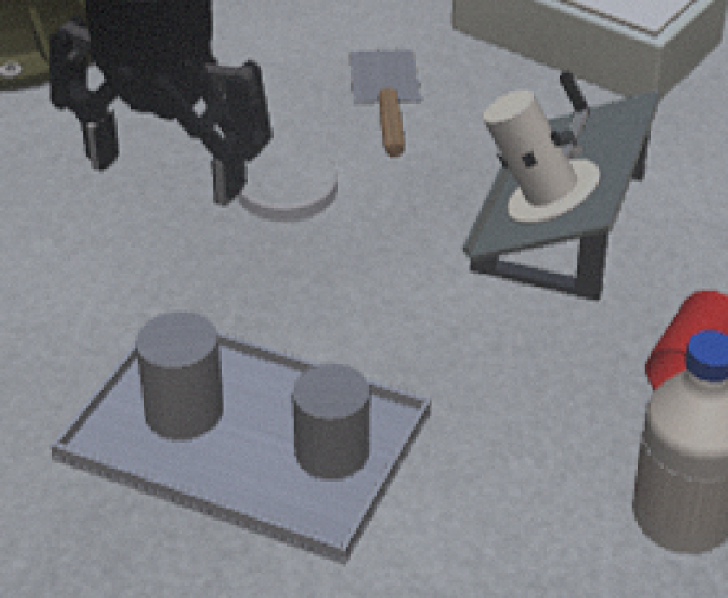

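The picture shows the beaker upright in the tray's near half at (180,375). The dried beaker at (330,420), dish, spatula and liner are in place, the keeper is shut, and the gripper is clear. Handing in.

```bash
python3 -c "
from cell import bot
print(bot.job_done())"
```

```text
the job is handed in; nothing more can be done
None
```

The job is handed in with no verdict returned: the last picture shows the keeper shut, the liner in place, the beaker released mouth down in the tray's near half, and the dried beaker, dish and spatula where they were.

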